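# Find the hidden catch of the knife box

### The job

Open the child-proof knife box on the worktop: its hidden catch is one of the five identical square plates set flush along the near edge of its top, so feel along them with a fingertip for the one that gives and press that one right down until the lid springs up by itself. Then take the hand away, leaving the lid standing ajar as its spring holds it and the pepper mill, mug and jar where they stand.

Things in the scene. Friction and masses are not known exactly. Their poses are not given: they have to be found in the camera images.
- box: low cream-painted wooden box fixed to the worktop, 260 mm deep (x), 290 wide (y), 90 high; origin at its underside's centre; x points from the plates to the lid's hinge (away from the robot), z up. Flat top: 11 mm front rail, a row of five equal 46 mm square plates along y, flush with the rim, 5 mm gaps; a 15 mm ledge; the lid. One plate, another each time, is the catch; four are rigid
- place0 (a point): centre of the top face of place 1 of the five plates, counted from the box's +y end (the left end seen from the robot); 92.5 mm from the box's centre towards the robot, y = 102 mm in the box's frame, 90 mm above the worktop. The neighbouring places are 51 mm apart. Whether the plate here is the catch must be found out
- place1 (a point): centre of the top face of place 2 of the five plates, counted from the box's +y end (the left end seen from the robot); 92.5 mm from the box's centre towards the robot, y = 51 mm in the box's frame, 90 mm above the worktop. The neighbouring places are 51 mm apart. Whether the plate here is the catch must be found out
- place2 (a point): centre of the top face of place 3 of the five plates, counted from the box's +y end (the left end seen from the robot); 92.5 mm from the box's centre towards the robot, y = 0 mm in the box's frame, 90 mm above the worktop. The neighbouring places are 51 mm apart. Whether the plate here is the catch must be found out
- place3 (a point): centre of the top face of place 4 of the five plates, counted from the box's +y end (the left end seen from the robot); 92.5 mm from the box's centre towards the robot, y = -51 mm in the box's frame, 90 mm above the worktop. The neighbouring places are 51 mm apart. Whether the plate here is the catch must be found out
- place4 (a point): centre of the top face of place 5 of the five plates, counted from the box's +y end (the left end seen from the robot); 92.5 mm from the box's centre towards the robot, y = -102 mm in the box's frame, 90 mm above the worktop. The neighbouring places are 51 mm apart. Whether the plate here is the catch must be found out
- catch (a joint): how far the catch plate is pressed down, m: 0 flush, 0.0055 at its stop. Its spring starts to give at 2 N, is fully down at 5 to 6 N and pushes it back up. About 4 mm down it draws the bolt and frees the lid. Does not tell which plate it is
- lid (a joint): opening angle of the lid, rad: 0 shut and flush. Cream flap 165 mm (x) by 255 mm (y), hinged along its far edge, free edge behind the ledge. Bolted until the catch is pressed; then its spring raises it within about 2 s to about 0.4 (free edge about 65 mm above the box's top), where it stays. It could be lifted on to 1.4, which is not wanted
- lid_edge (a point): middle of the lid's free edge, on its top face; 42 mm beyond the plates' centre line in the box's x while shut
- mill: loose dark wooden pepper mill, 54 mm in diameter, 122 mm high, upright, left of the box; origin at the centre of its foot
- mug: loose white mug, 80 mm in diameter, 90 mm high, with a handle, upright, right of the box; origin at the centre of its foot
- jar: loose glass jar with steel cap, 72 mm in diameter, 100 mm high, upright, right of the box and nearer the robot than the mug; origin at the centre of its foot
Not all that is in view belongs to the job. Leave any purple or yellow look-alike of the jar alone.

How it is judged:
By the outcome, as a careful person would: the job done as asked, in the order asked, and still so for the second after the job is handed in, with the robot touching nothing.
It also fails if it takes over 51 s, if anything falls off the work surface, if the arm or the gripper's body presses on something with over 40 N, if the wrist force passes 120 N, or if a joint passes its speed limit or range.

### The arm

A 6-joint arm with a two-finger parallel gripper is mounted at the origin on the work surface. World frame = base frame: x ahead of the robot, y to its left, z up, the work surface at z = 0. Lengths are in m, angles in rad, forces in N, time in s.
With the tool pointing down it reaches from about 0.375 to 0.9 m from the base axis. Payload 3.1 kg.
Tool frame: the origin (TCP) lies midway between the tips of the shut fingers; the grasp point (between the pads) lies 19 mm behind it; z points along the fingers, y is the line along which they close (so a half turn about z gives the same grasp; the last joint's range is limited). The gripper opens to 85 mm and grips with 20 to 120 N. Pads are 22 mm wide; open, the fingers measure 114 mm over their backs; the gripper's body (76 mm by 85 mm) begins 54 mm behind the grasp point. The pads swing forward as they close: fully open they stand 13 mm farther back than shut.
Start: joints at [-0.178, 0.527, 1.433, -0, 1.181, -0.178], TCP at [0.625, 0, 0.231] pointing down, gripper open.
Joint ranges: [-3.08, 3.08], [-0.75, 2.2], [0.22, 2.44], [-1.43, 4.57], [0, 2.65], [-2.85, 2.85]. Speed limits (rad/s): [2.79, 2.79, 3.14, 3.14, 3.14, 3.14].

### API

Orientations are given as a unit quaternion [x, y, z, w].
In Python, from station import manip gives the robot as it stands.
- The arm moves only by the tool step_arm, never from a script. Its argument "targets" is text: rows parted by semicolons, each of 4 numbers parted by spaces: the shift along the tool's x, y, z in mm, then the turn about the tool's z in degrees. A call has 1 to 12 rows; each row is the pose to reach, as a shift and turn from the pose commanded when the call began, along the tool's axes at that moment; what a row does not reach only later rows make up. A row lasts 1/10 s, in which the tool goes at most 50 mm and 8.59 degrees, less where a joint would pass 70% of its speed; a pose out of reach is approached as far as the arm can. A call with a gripper value outside its range is refused whole. "gripper" is the closure, from 0 (fully open) to 1 (shut), set as the call begins (left out, the last holds). The fingers move at their own pace and stop on an object; "squeeze" is the grip in N (left out, the last holds). Time passes only in rows, so rows that repeat a pose let the fingers close. It gives the time, the measured TCP pose, the force, the opening and the grip force at its end, in the units of the state.
- manip.sense(): the state, without advancing time (a new reading comes with each control period).
- manip.snapshot(name): name is "scene" or "side" or "wrist"; returns the picture (420x560x3 uint8, red, green, blue); there is no depth.
- manip.get_calibration(name): a dict with "fov_y" (degrees; the focal length in pixels is half the picture's height over the tangent of half this angle, whatever the lens; pixels are square), "cx", "cy" (the principal point, pixels), "extrinsics" (4x4, takes a point from camera to world coordinates); the wrist camera has in their place "tool_from_camera" (4x4, takes a point from camera to tool coordinates, whose origin is the TCP and whose axes are the flange's). Camera axes: x right, y down, z forward; pixel columns grow to the right and rows downward; lengths in m; the calibration is good to about 2 mm. A picture is of the moment at which its call begins: read the wrist's pose just before it. get_calibration takes no time and is no camera call.
- manip.sign_off(): hands the job in; it is judged then, once.
Trained networks look in the newest picture that a camera, given by its name, has taken for a name from the list of things; names that differ only in an ending like _2 or _b are one class to them, and where a whole thing is asked for, a point or a joint stands for the part that bears it (a point fixed in the world has none). Each returns a list of dicts, best first, with "p" (0 to 1); they miss things now and then, are a little off and sometimes report something else, mostly with a low value. They report only what shows in the picture. A call takes as long as a camera call. They do not tell look-alikes from the thing itself.
- manip.recognise(camera, query): "position" ([column, row] in pixels, amid what is visible of it).
- manip.masks_of(camera, query): "pixels" (420x560 bool, what is visible of it) and "position" ([column, row] in pixels, amid what is visible of it).
- manip.mark_of(camera, query): "position" ([column, row] in pixels: a listed point, or the origin of a listed thing).
The state is a dict: "t": time; "q": joint angles; "qd": joint speeds; "tau": joint torques, N m; "tcp_pos": TCP position; "tool_rot": TCP orientation; "force": force on the tool from outside, world axes, zero at the start; "ft_torque": the same for the moment, N m; "finger_gap": opening from 0.0 (shut) to 1.0 (fully open); "gripper_force": force on a finger pad.
Only numpy, scipy, OpenCV 4.12 (cv2) and the standard library are available. Lean on these libraries where they do the work, as an engineer would, in place of code of your own. Each camera call takes 0.05 s, during which the arm holds its last target. There are 200 camera calls.

## Working session

There is one attempt and no reset: what is moved stays moved. The work goes in short steps, Python scripts to look and compute and a tool call to move; the robot and the scene stay as the last step left them, time stands still between calls to the robot, and variables do not carry over. Pictures are saved under pics/ and viewed, at most 10 in all, crops included, and the job is handed in when it is done.

Besides the shell and the picture viewer there is one more tool, called after "Emit:" by a JSON object that holds its "fn" and its "kwargs", one argument or row to a line. step_arm: Moves the arm, as the interface text tells. Its arguments: {"type":"object","properties":{"targets":{"type":"string"},"gripper":{"type":"number"},"squeeze":{"type":"number"}},"required":["targets"]}

```bash
mkdir -p pics
cat > h.py <<'E'
import numpy as np, cv2
from station import manip
def ray(cam,px,s=None):
    c=manip.get_calibration(cam); f=210/np.tan(np.radians(c['fov_y'])/2)
    T=np.array(c['extrinsics'])
    d=T[:3,:3]@np.array([(px[0]-c['cx'])/f,(px[1]-c['cy'])/f,1.]); return T[:3,3],d
def onz(cam,px,z):
    o,d=ray(cam,px); return o+d*(z-o[2])/d[2]
def proj(cam,p):
    c=manip.get_calibration(cam); f=210/np.tan(np.radians(c['fov_y'])/2)
    T=np.linalg.inv(np.array(c['extrinsics'])); q=T[:3,:3]@np.array(p)+T[:3,3]
    return [c['cx']+f*q[0]/q[2],c['cy']+f*q[1]/q[2]]
E
python3 - <<'E'
from h import *
for c in ['scene','side']:
    im=manip.snapshot(c); cv2.imwrite(f'pics/{c}0.png',im[:,:,::-1])
    for n in ['place0','place1','place2','place3','place4','lid_edge']:
        for r in manip.mark_of(c,n)[:2]: print(c,n,np.round(r['position'],1),round(r['p'],2),np.round(onz(c,r['position'],.09),4))
    for n in ['box','mill','mug','jar']:
        for r in manip.mark_of(c,n)[:2]: print(c,n,np.round(r['position'],1),round(r['p'],2),np.round(onz(c,r['position'],0),4))
s=manip.sense();print(s['t'],s['tcp_pos'],s['tool_rot'],s['force'],manip.get_calibration('scene'))
E
```

```text
scene place0 [284.  158.4] 0.94 [0.4525 0.1156 0.09  ]
scene place0 [270.2 175.3] 0.82 [0.4781 0.0501 0.09  ]
scene place1 [284.  158.4] 0.94 [0.4525 0.1156 0.09  ]
scene place1 [270.2 175.3] 0.82 [0.4781 0.0501 0.09  ]
scene place2 [284.  158.4] 0.94 [0.4525 0.1156 0.09  ]
scene place2 [270.2 175.3] 0.82 [0.4781 0.0501 0.09  ]
scene place3 [284.  158.4] 0.94 [0.4525 0.1156 0.09  ]
scene place3 [270.2 175.3] 0.82 [0.4781 0.0501 0.09  ]
scene place4 [284.  158.4] 0.94 [0.4525 0.1156 0.09  ]
scene place4 [270.2 175.3] 0.82 [0.4781 0.0501 0.09  ]
scene lid_edge [282.7 179. ] 0.94 [0.508  0.0635 0.09  ]
scene box [300.3 212.9] 0.69 [0.554  0.0782 0.    ]
scene box [247.2 196.9] 0.49 [ 0.4214  0.0155 -0.    ]
scene mill [363.5 164.6] 0.92 [0.5353 0.3304 0.    ]
scene mug [259.8 290.6] 0.83 [ 0.6626 -0.1362  0.    ]
scene jar [207.6 261.1] 0.88 [ 0.5249 -0.1749  0.    ]
scene jar [167.8 297.9] 0.8 [ 0.5492 -0.29    0.    ]
side place0 [195.7 205.7] 0.96 [0.4289 0.1373 0.09  ]
side place0 [232.4 218.5] 0.84 [0.4689 0.0444 0.09  ]
side place1 [195.7 205.7] 0.96 [0.4289 0.1373 0.09  ]
side pl
[... 535 characters left out ...]
ill [231.8 214.3] 0.74 [0.5454 0.1841 0.    ]
side mug [354.7 260.6] 0.71 [ 0.6681 -0.1336  0.    ]
side jar [311.7 346.6] 0.97 [ 0.4358 -0.2792  0.    ]
side jar [314.6 295.9] 0.8 [ 0.5247 -0.1746  0.    ]
1.1 [6.24980849e-01 4.70862057e-05 2.31314699e-01] [ 7.07094592e-01  7.07118970e-01  3.79732513e-06 -1.13794958e-06] [ 0.62682773 -0.78499713 -1.3223222 ] {'fov_y': 52.41407830498909, 'cx': 284.4095304186644, 'cy': 205.8310725605516, 'extrinsics': array([[ 0.65588132,  0.52943354, -0.53807047,  1.08296467],
       [ 0.75460743, -0.47843845,  0.44907046, -0.41352114],
       [-0.01968064, -0.70056889, -0.71331332,  0.76035391],
       [ 0.        ,  0.        ,  0.        ,  1.        ]])}
```

View pics/scene0.png

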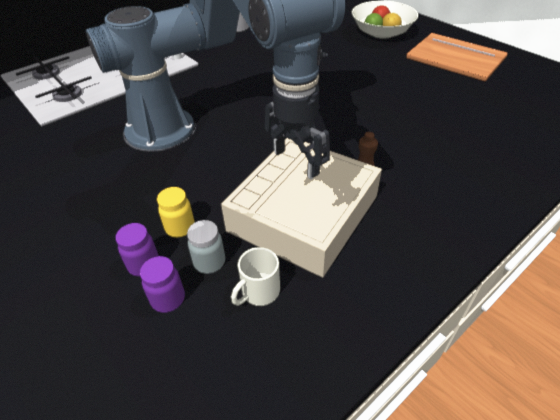

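View pics/side0.png

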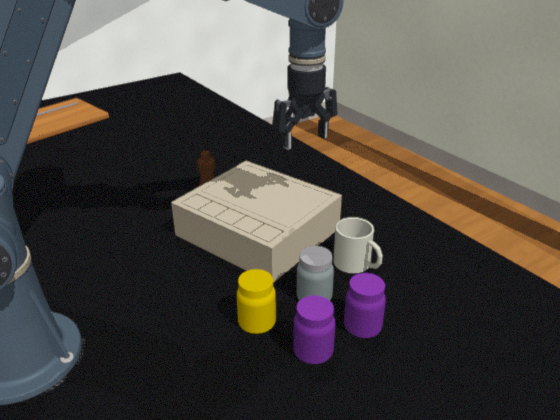

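Scene view: the box is at about (300,200), with the plate row running from (290,150) to (245,200). The mill is at (368,150), the mug at (258,277) and the glass jar at (206,247); the purple and yellow jars are look-alikes. In the side view the plate row runs from (195,203) to (268,233) and nothing blocks it, so I'll fit the box pose there.

```bash
cat > fit.py <<'E'
from h import *
from scipy.optimize import minimize
manip.snapshot('side')
m=manip.masks_of('side','box')[0]['pixels'].astype(np.uint8)
manip_plates=[np.array(r['position']) for r in manip.mark_of('side','place0')]
print([ (np.round(p,1).tolist(),np.round(onz('side',p,.09)[:2],4).tolist()) for p in manip_plates], m.sum())
def hull(v):
    c,s=np.cos(v[2]),np.sin(v[2])
    P=[proj('side',[v[0]+c*a-s*b,v[1]+s*a+c*b,z]) for a in(-.13,.13) for b in(-.145,.145) for z in(0,.09)]
    return cv2.convexHull(np.array(P,np.float32))
def iou(v):
    im=np.zeros((420,560),np.uint8); cv2.fillConvexPoly(im,np.round(hull(v)*16).astype(np.int32),1,shift=4)
    return 1-(im&m).sum()/(im|m).sum()
best=min((minimize(iou,[.555,.08,y],method='Nelder-Mead',options=dict(initial_simplex=np.array([.555,.08,y])+np.array([[0,0,0],[.02,0,0],[0,.02,0],[0,0,.15]]))) for y in(-.5,-.25,0,.25,.5)),key=lambda r:r.fun)
print(best.x,best.fun); v=best.x
np.save('box.npy',v); c,s=np.cos(v[2]),np.sin(v[2])
im=cv2.resize(manip.snapshot('side'),None,fx=3,fy=3)[:,:,::-1].copy()
def W(a,b,z=.09): return [v[0]+c*a-s*b,v[1]+s*a+c*b,z]
def d(q,col): cv2.polylines(im,[np.round((np.array([proj('side',p) for p in q])+.5)*3).astype(np.int32)],True,col,1)
for i in range(5):
    b=.102-.051*i; print(i,np.round(W(-.0925,b),4)); d([W(-.0925+x*.023,b+y*.023) for x,y in((1,1),(1,-1),(-1,-1),(-1,1))],(0,0,255))
d([W(x*.13,y*.145) for x,y in((1,1),(1,-1),(-1,-1),(-1,1))],(0,255,0))
cv2.imwrite('pics/fit.png',im[450:850,480:1060])
E
python3 fit.py
```

```text
[([199.6, 201.9], [0.4438, 0.1468]), ([265.5, 233.3], [0.4958, -0.0434]), ([215.9, 207.0], [0.4631, 0.1062]), ([248.0, 221.3], [0.4905, 0.0157]), ([229.1, 214.7], [0.4709, 0.0617])] 293Traceback (most recent call last):
  File "fit.py", line 14, in <module>
    best=min((minimize(iou,[.555,.08,y],method='Nelder-Mead',options=dict(initial_simplex=np.array([.555,.08,y])+np.array([[0,0,0],[.02,0,0],[0,.02,0],[0,0,.15]]))) for y in(-.5,-.25,0,.25,.5)),key=lambda r:r.fun)
  File "fit.py", line 14, in <genexpr>
    best=min((minimize(iou,[.555,.08,y],method='Nelder-Mead',options=dict(initial_simplex=np.array([.555,.08,y])+np.array([[0,0,0],[.02,0,0],[0,.02,0],[0,0,.15]]))) for y in(-.5,-.25,0,.25,.5)),key=lambda r:r.fun)
              ~~~~~~~~^^^^^^^^^^^^^^^^^^^^^^^^^^^^^^^^^^^^^^^^^^^^^^^^^^^^^^^^^^^^^^^^^^^^^^^^^^^^^^^^^^^^^^^^^^^^^^^^^^^^^^^^^^^^^^^^^^^^^^^^^^^^^^^^^^^^^^^^^^^^^^
    res = _minimize_neldermead(fun, x0, args, callback, bounds=bounds,
                               **options)
    fxr = func(xr)
    fx = function(np.copy(x), *(wrapper_args + args))
  File "fit.py", line 12, in iou
    im=np.zeros((420,560),np.uint8); cv2.fillConvexPoly(im,np.round(hull(v)*16).astype(np.int32),1,shift=4)
                                                                    ~~~~^^^
  File "fit.py", line 9, in hull
    P=[proj('side',[v[0]+c*a-s*b,v[1]+s*a+c*b,z]) for a in(-.13,.13) for b in(-.145,.145) for z in(0,.09)]
       ~~~~^^^^^^^^^^^^^^^^^^^^^^^^^^^^^^^^^^^^^^
  File "h.py", line 10, in proj
    c=manip.get_calibration(cam); f=210/np.tan(np.radians(c['fov_y'])/2)
ValueError: time passes only in moves, steps and waits
```

```bash
python3 - <<'E'
s=open('h.py').read().replace("from station import manip","from station import manip\nfrom functools import lru_cache\n@lru_cache\ndef cal(c): return manip.get_calibration(c)").replace("c=manip.get_calibration(cam)","c=cal(cam)")
open('h.py','w').write(s)
s=open('fit.py').read()
s=s.replace("m=manip.masks_of('side','box')[0]['pixels'].astype(np.uint8)","ms=[r['pixels'].astype(np.uint8) for r in manip.masks_of('side','box')]; print([x.sum() for x in ms]); m=max(ms,key=np.sum)")
s=s.replace("m.sum())","m.sum())\nim=manip.snapshot('side').copy()",1).replace("(-.5,-.25,0,.25,.5)","(.1,.3)").replace("cv2.resize(manip.snapshot('side')","cv2.resize(im")
open('fit.py','w').write(s)
E
python3 fit.py
```

```text
[np.uint64(11573)]
[([250.1, 223.4], [0.4898, 0.0062]), ([213.3, 208.5], [0.4553, 0.104]), ([265.0, 233.1], [0.4954, -0.0422]), ([231.0, 215.7], [0.4722, 0.0558]), ([197.6, 199.6], [0.4448, 0.1585]), ([349.7, 259.1], [0.5792, -0.2095])] 11573
[0.55735247 0.08511555 0.30930279] 0.12977905135359324
0 [0.4382 0.1541 0.09  ]
1 [0.4537 0.1055 0.09  ]
2 [0.4692 0.057  0.09  ]
3 [0.4848 0.0084 0.09  ]
4 [ 0.5003 -0.0402  0.09  ]
```

View pics/fit.png

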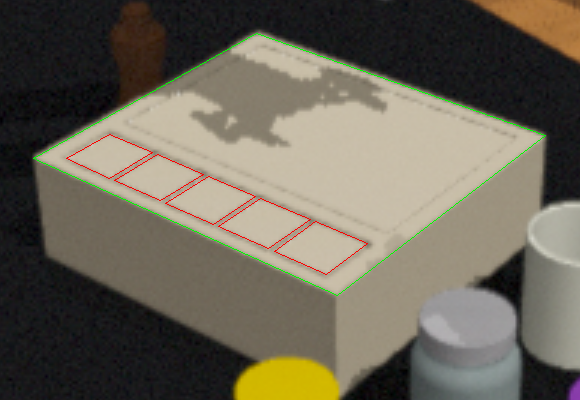

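The fitted outline and plates match the picture: the sizes agree and the plate centres lie within reach. Next I'll shut the gripper, align it with the box (yaw 17.7°) and hover over place 5.

Emit:
{"fn": "step_arm", "kwargs": {
  "targets": "-10 -30 20 -6; -25 -70 50 -12; -40 -110 80 -17.7; -40 -125 105 -17.7; -40 -125 115 -17.7; -40 -125 125 -17.7; -40 -125 128 -17.7; -40 -125 128 -17.7; -40 -125 128 -17.7",
  "gripper": 1
}}

```text
t: 2.35
tcp_pos: [0.5017, -0.0401, 0.104]
tool_rot: [0.59, 0.808, 0.0, 0.001]
force: [-0.4, 0.3, -0.4]
finger_gap: -0.001
gripper_force: 0.0
```

Emit:
{"fn": "step_arm", "kwargs": {
  "targets": "0 -1 6 0; 0 -1 11 0; 0 -1 13 0; 0 -1 14 0; 0 -1 15 0; 0 -1 15 0; 0 -1 15 0"
}}

```text
t: 3.05
tcp_pos: [0.4988, -0.0402, 0.09]
tool_rot: [0.59, 0.808, 0.0, 0.0]
force: [-2.7, -0.1, 16.8]
finger_gap: -0.004
gripper_force: 8.0
```

Place 5 is rigid: 17 N at 1 mm of commanded depth, with no travel. Next is place 4.

Emit:
{"fn": "step_arm", "kwargs": {
  "targets": "0 0 -8 0; 25 0 -10 0; 51 0 -10 0; 51 0 -8 0; 51 0 -4 0; 51 0 -1 0; 51 0 0 0; 51 0 0 0; 51 0 0 0"
}}

```text
t: 3.95
tcp_pos: [0.4843, 0.0078, 0.09]
tool_rot: [0.591, 0.807, 0.001, 0.001]
force: [-3.6, 3.3, 18.8]
finger_gap: -0.003
gripper_force: 9.5
```

Place 4 is rigid too.

Emit:
{"fn": "step_arm", "kwargs": {
  "targets": "0 0 -8 0; 25 0 -10 0; 51 0 -10 0; 51 0 -8 0; 51 0 -4 0; 51 0 -1 0; 51 0 0 0; 51 0 0 0; 51 0 0 0"
}}

```text
t: 4.85
tcp_pos: [0.4689, 0.0562, 0.0884]
tool_rot: [0.59, 0.807, 0.0, 0.001]
force: [0.6, -0.6, 2.4]
finger_gap: -0.001
gripper_force: 1.0
```

Place 3 gives: the tip sits 1.6 mm lower at only 2.4 N. I'll press that one right down.

Emit:
{"fn": "step_arm", "kwargs": {
  "targets": "0 0 1 0; 0 0 2 0; 0 0 3 0; 0 0 4 0; 0 0 4.5 0; 0 0 4.5 0; 0 0 4.5 0; 0 0 4.5 0; 0 0 4.5 0"
}}

```text
t: 5.75
tcp_pos: [0.4687, 0.0566, 0.0845]
tool_rot: [0.59, 0.808, 0.0, 0.001]
force: [-0.4, -3.5, 10.2]
finger_gap: -0.002
gripper_force: 4.6
```

Emit:
{"fn": "step_arm", "kwargs": {
  "targets": "0 0 4.5 0; 0 0 4.5 0; 0 0 4.5 0; 0 0 4.5 0; 0 0 4.5 0; 0 0 4.5 0"
}}

```text
t: 6.35
tcp_pos: [0.4689, 0.0565, 0.0839]
tool_rot: [0.589, 0.808, 0.001, 0.002]
force: [-6.2, -3.5, 46.8]
finger_gap: -0.004
gripper_force: 23.4
```

```bash
python3 -c "
from h import *
cv2.imwrite('pics/s1.png',manip.snapshot('side')[:,:,::-1])
s=manip.sense();print(s['t'],s['tcp_pos'],s['force'])"
```

```text
6.4 [0.46890692 0.05655485 0.0839138 ] [-6.10796826 -3.22444564 47.2463407 ]
```

View pics/s1.png

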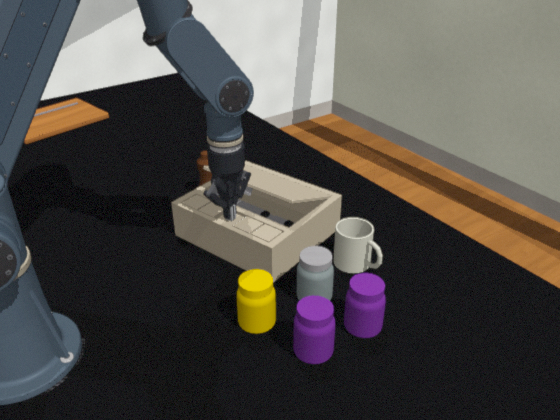

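Side view: the lid is up and the inside of the box shows at (275,215). My row repeated the shift and pressed harder than needed (47 N at the fingertip). I'll back off now, up and away from the lid.

Emit:
{"fn": "step_arm", "kwargs": {
  "targets": "0 0 -5 0; 0 -10 -12 0; 0 -30 -20 0; 0 -50 -40 0; 0 -60 -70 0; 0 -60 -105 0; 0 -60 -140 0; 0 -60 -170 0; 0 -60 -180 0; 0 -60 -180 0; 0 -60 -180 0"
}}

```text
t: 7.5
tcp_pos: [0.4092, 0.0391, 0.2578]
tool_rot: [0.59, 0.807, -0.001, -0.002]
force: [-0.1, 0.0, -0.1]
finger_gap: -0.0
gripper_force: 0.0
```

Emit:
{"fn": "step_arm", "kwargs": {
  "targets": "0 0 0 0; 0 0 0 0; 0 0 0 0; 0 0 0 0; 0 0 0 0; 0 0 0 0; 0 0 0 0; 0 0 0 0; 0 0 0 0; 0 0 0 0"
}}

```text
t: 8.5
tcp_pos: [0.4109, 0.0386, 0.2594]
tool_rot: [0.59, 0.807, 0.0, 0.0]
force: [0.4, -0.1, 0.1]
finger_gap: 0.002
gripper_force: 0.0
```

```bash
python3 -c "
from h import *
a=manip.snapshot('side'); b=manip.snapshot('scene')
cv2.imwrite('pics/s2.png',cv2.resize(np.hstack([a[120:380,130:420],b[100:360,120:410]]),None,fx=1.35,fy=1.35)[:,:,::-1])
for n in ['mill','mug','jar']:
  for c in ['scene','side']: 
    for r in manip.mark_of(c,n)[:2]: print(c,n,np.round(r['position'],1),round(r['p'],2),np.round(onz(c,r['position'],0),4))
s=manip.sense();print(s['t'],s['tcp_pos'],s['force'])"
```

```text
scene mill [362.7 168.3] 0.59 [0.5442 0.3171 0.    ]
side mill [210.3 190.2] 0.54 [0.5601 0.321  0.    ]
scene mug [259.9 288.6] 0.76 [ 0.6589 -0.133   0.    ]
side mug [351.9 259.6] 0.75 [ 0.6655 -0.1274  0.    ]
scene jar [145.1 263.7] 0.98 [ 0.4378 -0.2829 -0.    ]
scene jar [167.8 298.5] 0.75 [ 0.5505 -0.2907 -0.    ]
side jar [311.5 294.7] 0.97 [ 0.5218 -0.1682  0.    ]
side jar [362.3 325.3] 0.97 [ 0.5464 -0.2912  0.    ]
8.9 [0.41084793 0.03865622 0.25931204] [-0.15932895  0.73178997  0.77118752]
```

View pics/s2.png

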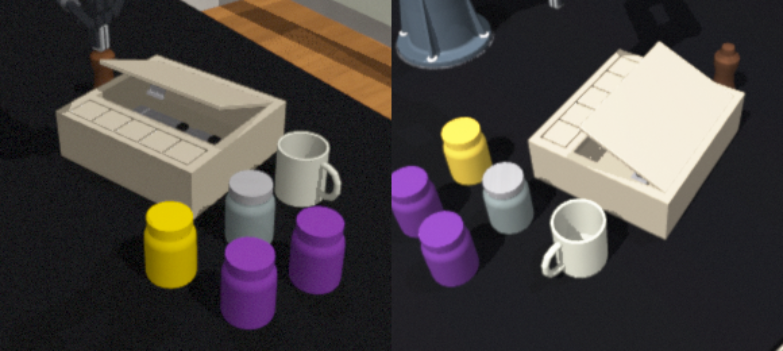

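The lid stands ajar, the hand is well clear, and the mill, mug and jar are still upright where they were.

```bash
python3 -c "
from station import manip
print(manip.sign_off())"
```

```text
the job is handed in; nothing more can be done
None
```

The catch was place 3: I pressed it down, the lid sprang up and is standing ajar, the hand is clear, the mill, mug and jar are where they stood, and the job was handed in at about 9 s; a repeated shift pressed the fingertip to 47 N on the plate, harder than needed.

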